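# Turn a lid over and dock it rim-down

### The arm

A 6-joint arm with a two-finger parallel gripper is mounted at the origin on a cart in front of the work surface, level with it; the furniture and walls round the work are solid. World frame = base frame: x ahead of the robot, y to its left, z up, the work surface at z = 0. Lengths are in mm, angles in degrees, forces in N, time in s.
With the tool pointing down it reaches from about 200 to 875 mm from the base axis. Payload 3.4 kg.
Tool frame: the origin (TCP) lies at the very end of the fingers, on their centre line; the grasp point (between the pads) lies 19 mm behind it; z points along the fingers, y is the line along which they close (so a half turn about z gives the same grasp; the last joint's range is limited). The gripper opens to 94 mm and grips with 3 to 60 N. Pads are 16 mm wide; open, the fingers measure 119 mm over their backs; the gripper's body (75 mm by 177 mm) begins 78 mm behind the grasp point.
Start: joints at [58.213, 15.808, 86.224, -0, 77.962, -6.933], TCP at [241.707, 521.769, 205.493] pointing down, gripper open.
Joint ranges: [-165.64, 165.64], [-43.16, 119.46], [12.63, 154.43], [-67.54, 247.53], [6.08, 155.33], [-154.97, 154.97]. Speed limits (degrees/s): [147.25, 147.25, 180, 180, 180, 180].

### API

Orientations are given as a 3x3 rotation matrix whose columns are the frame's x, y, z axes.
In Python, from cell import arm, viewer gives the robot as it stands. The module is installed in compiled form; this text tells all that it offers.
- The arm moves only by the tool carry_out, never from a script. Its argument "targets" is a list of rows, each an object of numbers: "dx", "dy", "dz": the shift along the tool's x, y, z normalised to -1 to 1, where 1 is 400 mm; "wx", "wy", "wz": the turn, a rotation vector about the tool's x, y, z normalised to -1 to 1, where 1 is pi rad. A call has 1 to 5 rows; each row is the pose to reach, as a shift and turn from the pose commanded when the call began, along the tool's axes at that moment, turning the shorter way round; what a row does not reach only later rows make up. A row lasts 1/12 s, in which the tool goes at most 41.7 mm and 7.16 degrees, less where a joint would pass 70% of its speed; a pose out of reach is approached as far as the arm can. A call with a number of a shift or a turn outside -1 to 1 is refused whole. A call with a gripper value outside its range is refused whole. "grip" is the finger opening in mm, from 0 to 94, set as the call begins (left out, the last holds). The fingers move at their own pace and stop on an object; the grip force is fixed at half the most. Time passes only in rows, so rows that repeat a pose let the fingers close. It gives the time, the measured TCP pose, the force, the opening and the grip force at its end, in the units of the state.
- arm.get_obs(): the state, without advancing time (a new reading comes with each control period).
- viewer.camera(name): name is "scene" or "top"; returns the picture (480x640x3 uint8, red, green, blue); there is no depth.
- viewer.calibration(name): a dict with "intrinsics" (3x3 intrinsics, pixels), "R" (3x3) and "t" (3): a world point X has camera coordinates R X + t. Camera axes: x right, y down, z forward; pixel columns grow to the right and rows downward; lengths in mm; the calibration is good to about 2 mm. A picture is of the moment at which its call begins. calibration takes no time and is no camera call.
- arm.job_done(): hands the job in; it is judged then, once.
Trained networks look in the newest picture that a camera, given by its name, has taken for a name from the list of things; names that differ only in an ending like _2 or _b are one class to them, and where a whole thing is asked for, a point or a joint stands for the part that bears it (a point fixed in the world has none). Each returns a list of dicts, best first, with "confidence" (0 to 1); they miss things now and then, are a little off and sometimes report something else, mostly with a low value. They report only what shows in the picture. A call takes as long as a camera call. They do not tell look-alikes from the thing itself.
- viewer.spot_in(query, camera): "location" ([x, y, z] in mm, in world coordinates, good to about 4 mm: the middle of the surface that is visible of it).
- viewer.silhouettes(query, camera): "mask" (480x640 bool, what is visible of it).
The state is a dict: "clock": time; "joints": joint angles; "qvel": joint speeds; "joint_torque": joint torques, N m; "eef_pos": TCP position; "tcp_rot": TCP orientation; "contact_force": force on the tool from outside, world axes, zero at the start; "torque": the same for the moment, N m; "width": opening from 0.0 (shut) to 1.0 (fully open); "finger_force": force on a finger pad.
Only numpy, scipy, OpenCV 4.12 (cv2) and the standard library are available. Lean on these libraries where they do the work, as an engineer would, in place of code of your own. Each camera call takes 0.05 s, during which the arm holds its last target. There are 200 camera calls.

### The job

A small rectangular lid lies hollow side up in the right-hand lane of the turn-over jig. Push it along the lane, away from the robot, onto the flap until it meets the flap's stop; swing the flap right over by its black handle, so that the lid is tipped out rim-down on the bed on the left, and swing the flap back until it lies flat again. Then slide the lid along the bed towards the robot until it drops fully into the pocket, rim-down, and leave the stopper, the vial and the tape roll standing where they are.

Things in the scene. Friction and masses are not known exactly. Their poses are not given: they have to be found in the camera images.
- jig: Fixed turn-over jig of grey-painted metal on a dark steel base, 216 (x) x 172 (y) mm, walls to 33 mm high, hinge lugs to 44 mm. Origin: on the worktop under the hinge; x points away from the robot, y to the left, z up; 'jig (..)' gives places in this frame in mm. Right front: loading lane; right rear: flap; left rear: bed; left front: pocket.
- lane (a point): Middle of the loading lane's surface, jig (-103, -42, 25). The lane spans jig x -160 to -46 and y -80 to -4, open at the front; ribs to z 33 on both sides converge over its last 30 mm to the 64 mm wide mouth of the flap (y -74 to -10).
- bed (a point): Middle of the bed's surface, jig (0, 42, 25). The bed spans jig x -58 to 56 and y 6 to 80, side walls to z 33, open at its rear end (x 56) and at the front, where its walls converge to the 64 mm wide pocket (y 10 to 74).
- pocket (a point): Middle of the pocket's floor, at jig (-98, 42, 21). The pocket is 80 mm long (x) and 64 mm wide (y); its floor lies 4 mm below the bed, which it joins at jig x -58; walls to z 33 on the other three sides. The lid fits with 2 mm to spare on each side.
- hinge (a point): Middle of the flap's hinge axis, which runs along jig x, 38 mm above the worktop.
- flap (a joint): Turn of the flap in rad: 0 = flat on the right (as at the start), 1.57 = upright, 3.14 = turned right over, above the bed on the left (its end stop). A stiff hinge (0.15 N m): it stays where it is left; about 2 to 3 N at the handle move it.
- handle (a point): Middle of the flap's handle: a black round bar 12 mm thick, parallel to the hinge, 128 mm from its axis, at jig (3, -128, 38) flat and (3, 128, 38) turned over. 66 mm free between its arms, 40 mm between it and the flap, nothing below. Pinched lightly from above it turns between the fingers, so it can be led round the half circle with the gripper pointing down.
- seat (a point): Where the lid's centre lies when it is on the flap against the stop: jig (4, -42, 31.5) when flat. The flap is a steel tray, floor at z 24.5, x -42 to 48, fences and stop 10 mm high, fences 64 mm apart, stop face at x 42, open to the lane. As it swings past upright the lid tips out onto the bed; turned over, the flap clears the lid there.
- lid_center (a point): Centre (half-way up) of the white plastic rectangular lid, 76 (its x) x 60 (y) x 14 mm (z), walls and top 3 mm, about 60 g. It starts with its x roughly along jig x. Its z axis points from its flat face to its open rim: up at the start, down when rim-down. Its centre is at height 32 on the lane and bed, 28 in the pocket.
- stopper_center (a point): Centre of a brown rubber stopper, 29 mm across, 28 mm high, standing on the worktop left of the jig.
- vial_center (a point): Centre of a sample vial with a white cap, 30 mm across, 56 mm high, standing on the worktop right of the loading lane.
- tape_center (a point): Centre of a roll of tape lying on the worktop behind the jig, 68 mm across, 19 mm high.
Things that resemble listed ones, but are neither listed nor needed, are in the scene too. Leave any pink or yellow look-alike of the part that bears lid_center alone.

How it is judged (in metres and radians):
On the way, in this order (a step that is already met when the one before it is completed fails the run):
1. the lid, hollow side up, is on the flat flap against its stop (within 8 mm) (distance between lid_center and seat below 0.008 m and value of joint flap below 0.12 rad and angle between lid_center's own z axis and vertical below 0.15 rad), for 0.2 s.
2. the flap is swung right over (past 2.6 rad) and the lid lies rim-down (value of joint flap above 2.6 rad and angle between lid_center's own z axis and vertical above 2.95 rad), for 0.2 s.
3. the flap is back flat (under 0.12 rad) and the lid lies rim-down on the bed (value of joint flap below 0.12 rad and angle between lid_center's own z axis and vertical above 2.95 rad and x of lid_center in the frame of jig above -0.06 m), for 0.2 s.
At the end, for the whole second after the job is handed in: The lid lies still and flat (within 4 degrees) on the pocket's floor, rim-down: its centre within 6 mm of the pocket's middle and at most 9 mm above its floor (7 mm when seated); the flap lies flat (under 0.12 rad); the stopper, the vial and the tape roll stand within 30 mm of where they were (horizontal distance between lid_center and pocket below 0.006 m and z of lid_center in the frame of pocket below 0.009 m and angle between lid_center's own z axis and vertical above 3.07 rad and value of joint flap below 0.12 rad and linear speed of lid below 0.02 m/s); the robot touches nothing.
It fails at once if the rubber stopper is moved more than 30 mm (distance of stopper_center from where it was at the start of the episode above 0.03 m).
It fails at once if the vial is moved more than 30 mm (distance of vial_center from where it was at the start of the episode above 0.03 m).
It fails at once if the tape roll is moved more than 30 mm (distance of tape_center from where it was at the start of the episode above 0.03 m).
It also fails if it takes over 66 s, if anything falls off the work surface, if the arm or the gripper's body presses on something with over 40 N, if the wrist force passes 120 N, or if a joint passes its speed limit or range.

## Working session

There is one attempt and no reset: what is moved stays moved. The work goes in short steps, Python scripts to look and compute and a tool call to move; the robot and the scene stay as the last step left them, time stands still between calls to the robot, and variables do not carry over. Pictures are saved under pics/ and viewed, at most 10 in all, crops included, and the job is handed in when it is done.

Besides the shell and the picture viewer there is one more tool, called after ">>>" as name([rows], argument=value, ...), one row to a line, values as JSON. carry_out: Moves the arm, as the interface text tells. Its arguments: {"type":"object","properties":{"targets":{"type":"array","items":{"type":"object","properties":{"dx":{"type":"number","minimum":-1,"maximum":1},"dy":{"type":"number","minimum":-1,"maximum":1},"dz":{"type":"number","minimum":-1,"maximum":1},"wx":{"type":"number","minimum":-1,"maximum":1},"wy":{"type":"number","minimum":-1,"maximum":1},"wz":{"type":"number","minimum":-1,"maximum":1}}}},"grip":{"type":"number"}},"required":["targets"]}

```bash
mkdir -p pics; python3 - <<'E'
from cell import arm, viewer
import cv2
for c in ["scene","top"]:
    im=viewer.camera(c); cv2.imwrite(f"pics/{c}0.png",im[:,:,::-1])
    k=viewer.calibration(c); print(c,k["intrinsics"].tolist(),k["R"].round(4).tolist(),k["t"].round(1).tolist())
for c in ["scene","top"]:
    for q in ["jig","lid_center","handle","stopper_center","vial_center","tape_center"]:
        try: print(c,q,[(d["location"],round(d["confidence"],2)) for d in viewer.spot_in(q,c)][:4])
        except Exception as e: print(c,q,e)
o=arm.get_obs();print(o["clock"],o["eef_pos"],o["tcp_rot"],o["width"])
E
```

```text
scene [[605.4138087328547, 0.0, 327.9231656809067], [0.0, 605.4138087328547, 236.04838618241217], [0.0, 0.0, 1.0]] [[-0.4461, -0.8949, -0.0141], [-0.3607, 0.1942, -0.9122], [0.8191, -0.4018, -0.4094]] [400.2, 240.5, 622.0]
top [[502.6879035419988, 0.0, 315.9785530457718], [0.0, 502.6879035419988, 235.26233416906302], [0.0, 0.0, 1.0]] [[-0.0084, -1.0, 0.0006], [-0.9726, 0.008, -0.2323], [0.2322, -0.0026, -0.9727]] [191.5, 563.0, 915.2]
scene jig [([501.4, 212.3, 26.4], 0.83)]
scene lid_center [([596.0, 435.0, 1.1], 0.68), ([461.9, 163.5, 34.6], 0.67), ([494.7, -50.9, 8.6], 0.57)]
scene handle [([563.2, 137.5, 29.6], 0.86)]
scene stopper_center [([466.5, 329.5, 17.1], 0.64)]
scene vial_center [([441.7, 64.9, 30.8], 0.96)]
scene tape_center [([696.6, 172.7, 17.3], 0.59)]
top jig [([527.9, 205.6, 23.2], 0.71)]
top lid_center [([490.2, -50.5, 4.6], 0.97), ([594.3, 426.2, 7.5], 0.97), ([458.8, 160.8, 31.6], 0.92), ([528.1, 203.3, 25.9], 0.2)]
top handle [([565.6, 148.3, 22.6], 0.82)]
top stopper_center []
top vial_center [([446.1, 62.0, 56.5], 0.63)]
top tape_center [([707.2, 165.9, 21.2], 0.61), ([566.1, 143.8, 23.9], 0.34)]
0.7 [241.69507516 521.76063901 205.51786794] [[-9.07383108e-01  4.20304523e-01  6.23975496e-05]
 [ 4.20304527e-01  9.07383101e-01  1.08560922e-04]
 [-1.09898356e-05  1.24732319e-04 -9.99999992e-01]] 0.9987132199787558
```

View pics/top0.png

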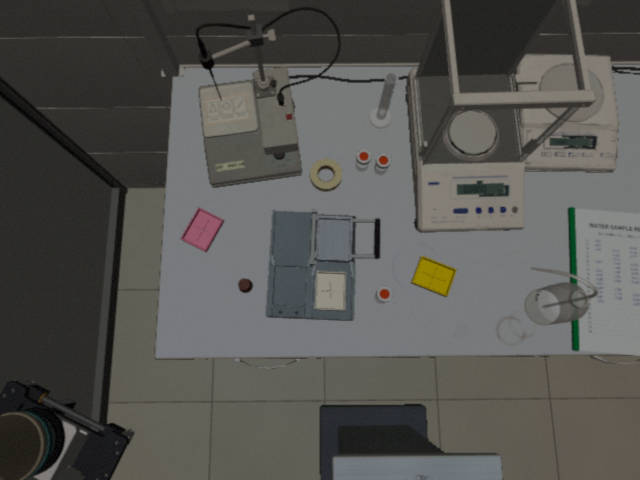

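View pics/scene0.png

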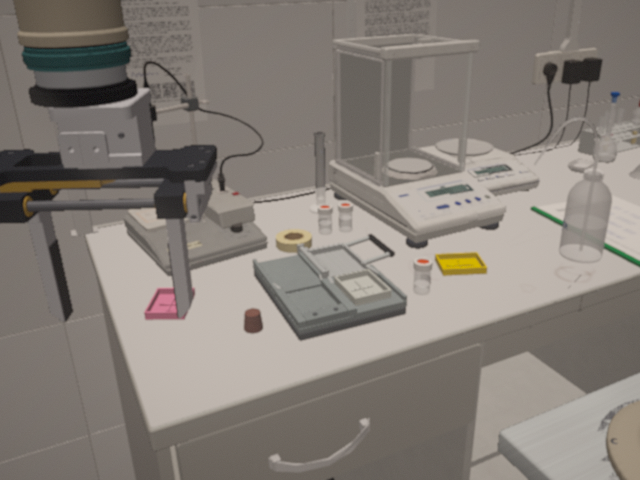

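The top view shows the jig at px (266–380, 210–320), with the white lid at (330,291), the handle at x≈377 and the vial at (385,294). I'll take an enlarged crop to get the jig pose.

```bash
python3 - <<'E'
import cv2
im=cv2.imread("pics/top0.png")[200:330,250:400]
im=cv2.resize(im,None,fx=4.6,fy=4.6,interpolation=cv2.INTER_CUBIC)
im=cv2.convertScaleAbs(im,alpha=1.6)
cv2.imwrite("pics/crop0.png",im)
E
cat > h.py <<'E'
import numpy as np
from cell import arm, viewer
from scipy.optimize import least_squares
def proj(c,X):
    k=viewer.calibration(c); Y=np.asarray(X,float)@np.array(k["R"]).T+np.array(k["t"])
    p=Y@np.array(k["intrinsics"]).T; return p[:,:2]/p[:,2:]
def ray(c,uv,z):
    k=viewer.calibration(c);R=np.array(k["R"]);t=np.array(k["t"])
    C=-R.T@t; d=R.T@np.linalg.solve(np.array(k["intrinsics"]),[*uv,1]); return C+d*(z-C[2])/d[2]
E
```

```text
(no output)
```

View pics/crop0.png

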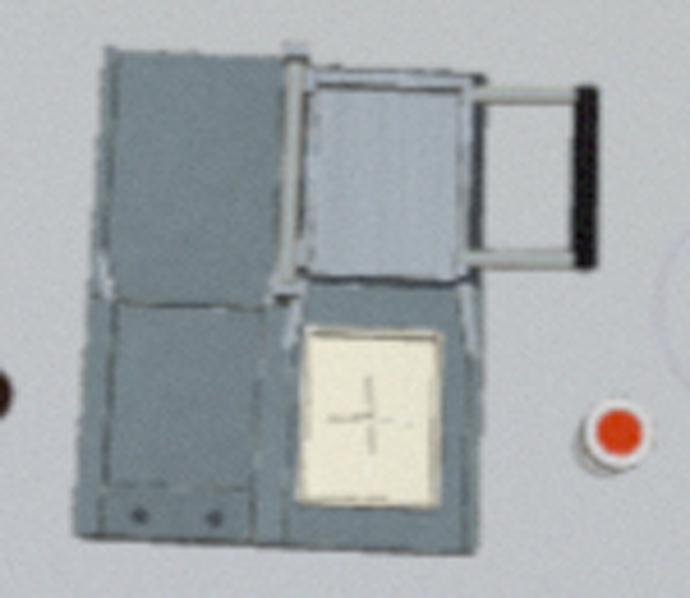

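The crop shows all the jig corners, the pocket's edges, the handle bar at crop x≈587, y 88–267, and the lid's corners. I'll fit the pose to these.

```bash
python3 - <<'E'
from h import *
P=[((587,178),(3,-128,38)),((78,537),(-160,86,33)),((473,551),(-160,-86,33)),((108,50),(56,86,33)),
((115,302),(-58,74,25)),((262,305),(-58,10,25)),((105,485),(-138,74,27)),((252,488),(-138,10,27)),((294,290),(-50,0,44)),((294,48),(54,0,44))]
f=lambda u:[(u[0]+.5)/4.6-.5+250,(u[1]+.5)/4.6-.5+200]
uv=np.array([f(p[0]) for p in P]);J=np.array([p[1] for p in P],float)
def W(p,J):
    c,s=np.cos(p[2]),np.sin(p[2]);return np.c_[p[0]+c*J[:,0]-s*J[:,1],p[1]+s*J[:,0]+c*J[:,1],J[:,2]]
r=least_squares(lambda p:(proj("top",W(p,J))-uv).ravel(),[560,200,0],loss="soft_l1")
p=r.x;print(p,np.degrees(p[2]));print((proj("top",W(p,J))-uv).round(1).tolist())
for u in [(303,326),(441,334),(438,507),(297,501)]:
    w=ray("top",f(u),39);d=w[:2]-p[:2];c,s=np.cos(p[2]),np.sin(p[2]);print("lid corner",w.round(1),(c*d[0]+s*d[1]).round(1),(-s*d[0]+c*d[1]).round(1))
np.save("jig.npy",p)
pts=dict(handle=(3,-128,38),lane=(-103,-42,25),seat=(4,-42,31.5),pocket=(-98,42,21),bed=(0,42,25))
for k,v in pts.items(): print(k,W(p,np.array([v],float)).round(1))
# scene-camera check: handle mask centroid & jig overlay
m=viewer.camera("scene");import cv2
m=m[:,:,::-1].copy()
for q in J.tolist()+[list(v) for v in pts.values()]:
    a=proj("scene",W(p,np.array([q])))[0]; cv2.circle(m,tuple(int(x*4) for x in a),6,(0,0,255),-1,shift=2)
c=cv2.resize(m[215:345,230:430],None,fx=4,fy=4,interpolation=cv2.INTER_CUBIC);cv2.imwrite("pics/ov.png",c)
print([(d["location"]) for d in viewer.spot_in("vial_center","scene")])
E
```

```text
[ 5.67482652e+02  1.92605232e+02 -5.00551394e-02] -2.8679482315774107
[[-0.4, -0.0], [-1.2, -0.4], [1.3, 0.3], [-0.8, -1.1], [0.4, -0.0], [0.3, 0.6], [0.1, 0.1], [0.6, 0.8], [-1.6, -1.5], [0.7, 0.5]]
lid corner [499.6 188.3  39. ] -67.6 -7.7
lid corner [495.7 129.1  39. ] -68.6 -67.0
lid corner [422. 132.  39.] -142.3 -67.8
lid corner [425.  191.4  39. ] -142.3 -8.3
handle [[564.1  64.6  38. ]]
lane [[462.5 155.8  25. ]]
seat [[569.4 150.5  31.5]]
pocket [[471.7 239.5  21. ]]
bed [[569.6 234.6  25. ]]
[[442.4, 64.7, 33.0]]
```

View pics/ov.png

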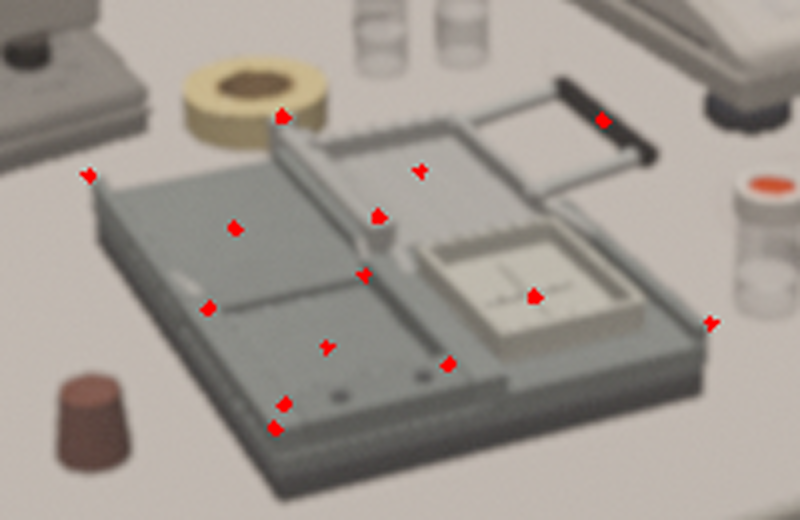

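>>> carry_out([
  {"dx":-0.373,"dy":-0.325,"wz":-0.122},
  {"dx":-0.373,"dy":-0.325,"wz":-0.122},
  {"dx":-0.373,"dy":-0.325,"wz":-0.122},
  {"dx":-0.373,"dy":-0.325,"wz":-0.122},
  {"dx":-0.373,"dy":-0.325,"wz":-0.122},
], grip=20)

```text
validation failed for argument at $.ta...
```

>>> carry_out([
  {"dx":-0.373,"dy":-0.325,"dz":0,"wx":0,"wy":0,"wz":-0.122},
  {"dx":-0.373,"dy":-0.325,"dz":0,"wx":0,"wy":0,"wz":-0.122},
  {"dx":-0.373,"dy":-0.325,"dz":0,"wx":0,"wy":0,"wz":-0.122},
  {"dx":-0.373,"dy":-0.325,"dz":0,"wx":0,"wy":0,"wz":-0.122},
  {"dx":-0.373,"dy":-0.325,"dz":0,"wx":0,"wy":0,"wz":-0.122},
], grip=20)

```text
clock: 1.22
eef_pos: [322.8, 339.2, 205.5]
tcp_rot: [[-0.999, 0.049, 0.001], [0.049, 0.999, -0.0], [-0.001, -0.0, -1.0]]
contact_force: [0.7, -0.4, -1.5]
width: 0.678
finger_force: 0.0
```

>>> carry_out([
  {"dx":-0.225,"dy":-0.438,"dz":0,"wx":0,"wy":0,"wz":0},
  {"dx":-0.225,"dy":-0.438,"dz":0,"wx":0,"wy":0,"wz":0},
  {"dx":-0.225,"dy":-0.438,"dz":0,"wx":0,"wy":0,"wz":0},
  {"dx":-0.225,"dy":-0.438,"dz":0,"wx":0,"wy":0,"wz":0},
  {"dx":-0.225,"dy":-0.438,"dz":0,"wx":0,"wy":0,"wz":0},
])

```text
clock: 1.63
eef_pos: [404.4, 158.7, 205.8]
tcp_rot: [[-0.999, 0.052, 0.001], [0.052, 0.999, -0.001], [-0.001, -0.001, -1.0]]
contact_force: [0.3, 0.1, 1.1]
width: 0.33
finger_force: 0.0
```

>>> carry_out([
  {"dx":0,"dy":0,"dz":0.4,"wx":0,"wy":0,"wz":0},
  {"dx":0,"dy":0,"dz":0.4,"wx":0,"wy":0,"wz":0},
  {"dx":0,"dy":0,"dz":0.4,"wx":0,"wy":0,"wz":0},
  {"dx":0,"dy":0,"dz":0.4,"wx":0,"wy":0,"wz":0},
  {"dx":0,"dy":0,"dz":0.4,"wx":0,"wy":0,"wz":0},
])

```text
clock: 2.05
eef_pos: [398.1, 160.1, 40.5]
tcp_rot: [[-0.999, 0.051, -0.012], [0.051, 0.999, -0.003], [0.012, -0.003, -1.0]]
contact_force: [-1.1, 0.4, 0.6]
width: 0.211
finger_force: 0.0
```

>>> carry_out([
  {"dx":0,"dy":0,"dz":0.03,"wx":0,"wy":0,"wz":0},
  {"dx":0,"dy":0,"dz":0.04,"wx":0,"wy":0,"wz":0},
  {"dx":0,"dy":0,"dz":0.04,"wx":0,"wy":0,"wz":0},
  {"dx":0,"dy":0,"dz":0.04,"wx":0,"wy":0,"wz":0},
])

```text
clock: 2.38
eef_pos: [404.6, 162.0, 30.8]
tcp_rot: [[-0.999, 0.05, 0.002], [0.05, 0.999, 0.001], [-0.002, 0.001, -1.0]]
contact_force: [0.4, 0.1, 0.4]
width: 0.213
finger_force: 0.0
```

>>> carry_out([
  {"dx":-0.025,"dy":0,"dz":0,"wx":0,"wy":0,"wz":0},
  {"dx":-0.05,"dy":0,"dz":0,"wx":0,"wy":0,"wz":0},
  {"dx":-0.075,"dy":0,"dz":0,"wx":0,"wy":0,"wz":0},
  {"dx":-0.1,"dy":0,"dz":0,"wx":0,"wy":0,"wz":0},
  {"dx":-0.125,"dy":0,"dz":0,"wx":0,"wy":0,"wz":0},
])

```text
clock: 2.8
eef_pos: [455.0, 159.0, 29.7]
tcp_rot: [[-0.999, 0.051, 0.001], [0.051, 0.999, 0.0], [-0.001, 0.0, -1.0]]
contact_force: [0.1, -0.6, 0.7]
width: 0.211
finger_force: 0.4
```

>>> carry_out([
  {"dx":-0.025,"dy":0,"dz":0,"wx":0,"wy":0,"wz":0},
  {"dx":-0.05,"dy":0,"dz":0,"wx":0,"wy":0,"wz":0},
  {"dx":-0.075,"dy":0,"dz":0,"wx":0,"wy":0,"wz":0},
  {"dx":-0.1,"dy":0,"dz":0,"wx":0,"wy":0,"wz":0},
  {"dx":-0.125,"dy":0,"dz":0,"wx":0,"wy":0,"wz":0},
])

```text
clock: 3.22
eef_pos: [504.6, 156.5, 29.4]
tcp_rot: [[-0.999, 0.051, 0.0], [0.051, 0.999, 0.0], [-0.0, 0.0, -1.0]]
contact_force: [-0.1, 0.2, 0.6]
width: 0.212
finger_force: 0.1
```

```bash
python3 - <<'E'
from h import *
import cv2
m=viewer.camera("top")[:,:,::-1]
s=viewer.camera("scene")[:,:,::-1]
a=cv2.resize(m[200:330,250:400],None,fx=2.6,fy=2.6,interpolation=cv2.INTER_CUBIC)
b=cv2.resize(s[180:345,230:430],(400,338),interpolation=cv2.INTER_CUBIC)
cv2.imwrite("pics/p1.png",cv2.convertScaleAbs(np.hstack([a,b]),alpha=1.4))
for c in ["top","scene"]:print([(d["location"],round(d["confidence"],2)) for d in viewer.spot_in("lid_center",c)])
print(arm.get_obs()["contact_force"],arm.get_obs()["eef_pos"])
E
```

```text
[([594.1, 427.3, 5.6], 0.78), ([496.1, -51.8, 8.6], 0.57)]
[([565.6, 166.9, 31.8], 0.79), ([597.2, 426.6, 1.7], 0.78), ([494.8, -53.1, 7.2], 0.65)]
[ 0.10248211 -0.66743232  0.47772241] [503.51752541 156.56456458  29.34140134]
```

View pics/p1.png

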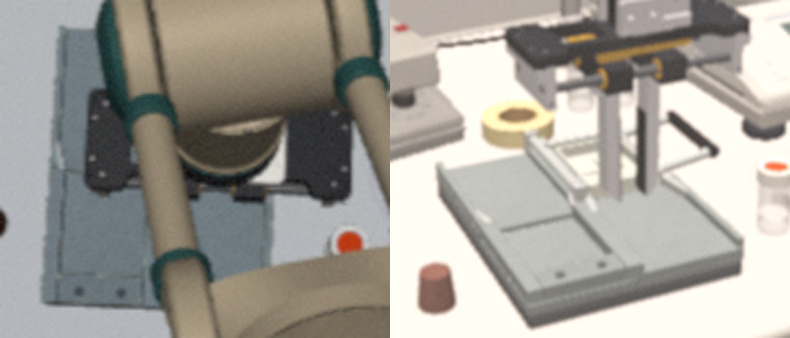

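The lid sits part-way into the flap mouth, with the fingers behind it at scene crop (630,190). I'll push about 20 mm more.

>>> carry_out([
  {"dx":-0.015,"dy":0,"dz":0,"wx":0,"wy":0,"wz":0},
  {"dx":-0.03,"dy":0,"dz":0,"wx":0,"wy":0,"wz":0},
  {"dx":-0.04,"dy":0,"dz":0,"wx":0,"wy":0,"wz":0},
  {"dx":-0.047,"dy":0,"dz":0,"wx":0,"wy":0,"wz":0},
  {"dx":-0.047,"dy":0,"dz":0,"wx":0,"wy":0,"wz":0},
])

```text
clock: 3.83
eef_pos: [521.5, 155.7, 29.4]
tcp_rot: [[-0.999, 0.051, -0.002], [0.051, 0.999, 0.0], [0.002, 0.0, -1.0]]
contact_force: [-1.5, 0.4, 0.9]
width: 0.212
finger_force: 1.1
```

>>> carry_out([
  {"dx":-0.004,"dy":0,"dz":0,"wx":0,"wy":0,"wz":0},
  {"dx":-0.007,"dy":0,"dz":0,"wx":0,"wy":0,"wz":0},
  {"dx":-0.007,"dy":0,"dz":0,"wx":0,"wy":0,"wz":0},
])

```text
clock: 4.08
eef_pos: [521.5, 155.6, 29.2]
tcp_rot: [[-0.999, 0.051, -0.007], [0.051, 0.999, 0.0], [0.007, -0.0, -1.0]]
contact_force: [-6.5, 1.2, 6.1]
width: 0.21
finger_force: 3.3
```

>>> carry_out([
  {"dx":0.04,"dy":0,"dz":0,"wx":0,"wy":0,"wz":0},
  {"dx":0.04,"dy":0,"dz":-0.07,"wx":0,"wy":0,"wz":0},
  {"dx":0.04,"dy":0,"dz":-0.15,"wx":0,"wy":0,"wz":0},
  {"dx":0.04,"dy":0,"dz":-0.2,"wx":0,"wy":0,"wz":0},
  {"dx":0.04,"dy":0,"dz":-0.2,"wx":0,"wy":0,"wz":0},
], grip=44)

```text
clock: 4.5
eef_pos: [513.1, 156.9, 114.1]
tcp_rot: [[-0.999, 0.05, 0.011], [0.05, 0.999, 0.002], [-0.011, 0.002, -1.0]]
contact_force: [0.6, 0.6, 1.1]
width: 0.466
finger_force: 0.0
```

>>> carry_out([
  {"dx":-0.03,"dy":-0.05,"dz":0,"wx":0,"wy":0,"wz":0},
  {"dx":-0.06,"dy":-0.1,"dz":0,"wx":0,"wy":0,"wz":0},
  {"dx":-0.1,"dy":-0.16,"dz":0,"wx":0,"wy":0,"wz":0},
  {"dx":-0.15,"dy":-0.22,"dz":0,"wx":0,"wy":0,"wz":0},
  {"dx":-0.15,"dy":-0.22,"dz":0,"wx":0,"wy":0,"wz":0},
])

```text
clock: 4.92
eef_pos: [568.5, 61.0, 108.7]
tcp_rot: [[-0.999, 0.053, 0.004], [0.053, 0.999, -0.003], [-0.004, -0.003, -1.0]]
contact_force: [0.9, -0.2, -0.4]
width: 0.467
finger_force: 0.0
```

```bash
python3 - <<'E'
from h import *
import cv2
s=viewer.camera("scene")[:,:,::-1]
cv2.imwrite("pics/p2.png",cv2.resize(s[130:330,230:480],None,fx=3,fy=3,interpolation=cv2.INTER_CUBIC))
print([(d["location"],round(d["confidence"],2)) for d in viewer.spot_in("lid_center","scene")],[(d["location"],round(d["confidence"],2)) for d in viewer.spot_in("handle","scene")])
o=arm.get_obs();print(o["eef_pos"])
p=np.load("jig.npy");d=o["eef_pos"][:2]-p[:2];c,s=np.cos(p[2]),np.sin(p[2]);print(c*d[0]+s*d[1],-s*d[0]+c*d[1])
E
```

```text
[([571.4, 154.8, 31.2], 0.89), ([495.1, -50.7, 5.9], 0.88), ([597.6, 422.6, 3.0], 0.72)] [([540.2, 114.2, 36.7], 0.7)]
[563.9519211   65.27482129 108.52951823]
2.8445714478633684 -127.34758725861778
```

View pics/p2.png

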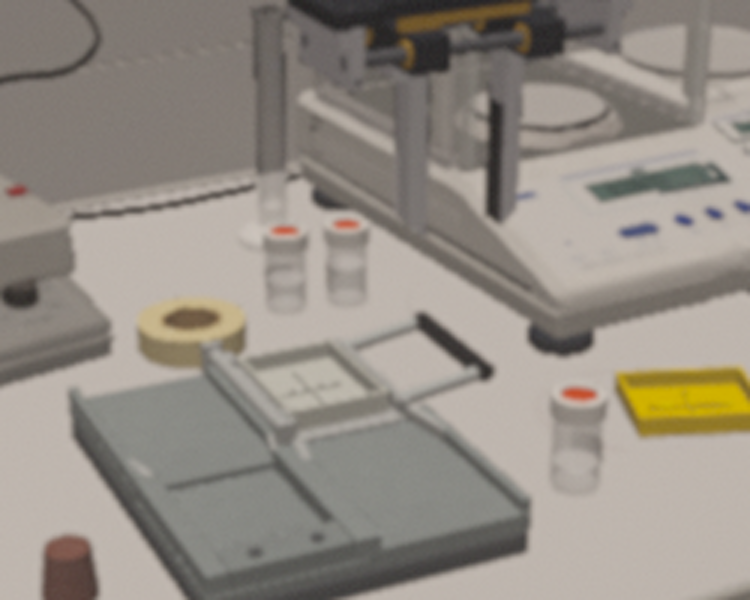

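The lid is in the flap at crop (315,385), against the stop. The gripper hangs over the handle, so I'll lower and pinch.

>>> carry_out([
  {"dx":0,"dy":0,"dz":0.07,"wx":0,"wy":0,"wz":0},
  {"dx":0,"dy":0,"dz":0.14,"wx":0,"wy":0,"wz":0},
  {"dx":0,"dy":0,"dz":0.19,"wx":0,"wy":0,"wz":0},
  {"dx":0,"dy":0,"dz":0.22,"wx":0,"wy":0,"wz":0},
  {"dx":0,"dy":0,"dz":0.22,"wx":0,"wy":0,"wz":0},
])

```text
clock: 5.48
eef_pos: [560.9, 66.5, 18.4]
tcp_rot: [[-0.999, 0.049, -0.007], [0.049, 0.999, 0.0], [0.007, 0.0, -1.0]]
contact_force: [0.5, 0.1, -0.1]
width: 0.47
finger_force: 0.0
```

>>> carry_out([
  {"dx":0,"dy":0,"dz":0,"wx":0,"wy":0,"wz":0},
  {"dx":0,"dy":0,"dz":0,"wx":0,"wy":0,"wz":0},
  {"dx":0,"dy":0,"dz":0,"wx":0,"wy":0,"wz":0},
  {"dx":0,"dy":0,"dz":0,"wx":0,"wy":0,"wz":0},
  {"dx":0,"dy":0,"dz":0,"wx":0,"wy":0,"wz":0},
], grip=11)

```text
clock: 5.9
eef_pos: [565.0, 65.5, 22.4]
tcp_rot: [[-0.999, 0.05, 0.002], [0.05, 0.999, 0.0], [-0.002, 0.0, -1.0]]
contact_force: [0.3, -1.1, 0.2]
width: 0.151
finger_force: 0.0
```

>>> carry_out([
  {"dx":0,"dy":0,"dz":0,"wx":0,"wy":0,"wz":0},
  {"dx":0,"dy":0,"dz":0,"wx":0,"wy":0,"wz":0},
  {"dx":0,"dy":0,"dz":0,"wx":0,"wy":0,"wz":0},
], grip=10)

```text
clock: 6.15
eef_pos: [565.0, 64.9, 22.3]
tcp_rot: [[-0.999, 0.05, 0.001], [0.05, 0.999, -0.001], [-0.001, -0.001, -1.0]]
contact_force: [-0.0, -2.1, 5.1]
width: 0.117
finger_force: 30.0
```

>>> carry_out([
  {"dx":0,"dy":0.001,"dz":-0.028,"wx":0,"wy":0,"wz":0},
  {"dx":0,"dy":0.006,"dz":-0.061,"wx":0,"wy":0,"wz":0},
  {"dx":0,"dy":0.014,"dz":-0.094,"wx":0,"wy":0,"wz":0},
  {"dx":0,"dy":0.025,"dz":-0.125,"wx":0,"wy":0,"wz":0},
  {"dx":0,"dy":0.043,"dz":-0.16,"wx":0,"wy":0,"wz":0},
])

```text
clock: 6.57
eef_pos: [565.6, 79.9, 85.3]
tcp_rot: [[-0.999, 0.05, 0.0], [0.05, 0.999, -0.005], [-0.0, -0.005, -1.0]]
contact_force: [2.4, -6.1, -1.9]
width: 0.117
finger_force: 30.0
```

>>> carry_out([
  {"dx":0,"dy":0.028,"dz":-0.041,"wx":0,"wy":0,"wz":0},
  {"dx":0,"dy":0.063,"dz":-0.078,"wx":0,"wy":0,"wz":0},
  {"dx":0,"dy":0.103,"dz":-0.108,"wx":0,"wy":0,"wz":0},
  {"dx":0,"dy":0.147,"dz":-0.132,"wx":0,"wy":0,"wz":0},
  {"dx":0,"dy":0.194,"dz":-0.149,"wx":0,"wy":0,"wz":0},
])

```text
clock: 6.98
eef_pos: [569.9, 155.9, 148.5]
tcp_rot: [[-0.999, 0.05, 0.003], [0.05, 0.999, -0.008], [-0.003, -0.008, -1.0]]
contact_force: [-1.4, -6.6, 6.6]
width: 0.119
finger_force: 30.0
```

>>> carry_out([
  {"dx":0,"dy":0.049,"dz":-0.009,"wx":0,"wy":0,"wz":0},
  {"dx":0,"dy":0.1,"dz":-0.011,"wx":0,"wy":0,"wz":0},
  {"dx":0,"dy":0.149,"dz":-0.004,"wx":0,"wy":0,"wz":0},
  {"dx":0,"dy":0.197,"dz":0.01,"wx":0,"wy":0,"wz":0},
  {"dx":0,"dy":0.243,"dz":0.032,"wx":0,"wy":0,"wz":0},
])

```text
clock: 7.4
eef_pos: [575.5, 257.4, 133.7]
tcp_rot: [[-0.999, 0.05, 0.004], [0.05, 0.999, -0.001], [-0.004, -0.0, -1.0]]
contact_force: [1.7, -3.9, -0.0]
width: 0.121
finger_force: 30.0
```

>>> carry_out([
  {"dx":0,"dy":0.041,"dz":0.028,"wx":0,"wy":0,"wz":0},
  {"dx":0,"dy":0.078,"dz":0.063,"wx":0,"wy":0,"wz":0},
  {"dx":0,"dy":0.108,"dz":0.103,"wx":0,"wy":0,"wz":0},
  {"dx":0,"dy":0.132,"dz":0.147,"wx":0,"wy":0,"wz":0},
  {"dx":0,"dy":0.149,"dz":0.194,"wx":0,"wy":0,"wz":0},
])

```text
clock: 7.82
eef_pos: [578.4, 317.0, 53.3]
tcp_rot: [[-0.999, 0.049, 0.002], [0.049, 0.999, -0.001], [-0.003, -0.001, -1.0]]
contact_force: [3.7, -5.1, 1.4]
width: 0.117
finger_force: 30.0
```

>>> carry_out([
  {"dx":0,"dy":0.006,"dz":0.022,"wx":0,"wy":0,"wz":0},
  {"dx":0,"dy":0.009,"dz":0.04,"wx":0,"wy":0,"wz":0},
  {"dx":0,"dy":0.009,"dz":0.04,"wx":0,"wy":0,"wz":0},
  {"dx":0,"dy":0.009,"dz":0.04,"wx":0,"wy":0,"wz":0},
])

```text
clock: 8.15
eef_pos: [578.2, 319.8, 36.6]
tcp_rot: [[-0.999, 0.05, 0.0], [0.05, 0.999, -0.001], [-0.001, -0.001, -1.0]]
contact_force: [4.7, -2.2, -1.0]
width: 0.115
finger_force: 30.0
```

```bash
python3 - <<'E'
from h import *
import cv2
s=viewer.camera("scene")[:,:,::-1]
cv2.imwrite("pics/p3.png",cv2.resize(s[130:330,200:450],None,fx=3,fy=3,interpolation=cv2.INTER_CUBIC))
o=arm.get_obs();print(o["eef_pos"],o["contact_force"])
E
```

```text
[578.16934354 319.81862051  37.06698532] [ 3.56002112 -2.34879261 -0.82969065]
```

View pics/p3.png

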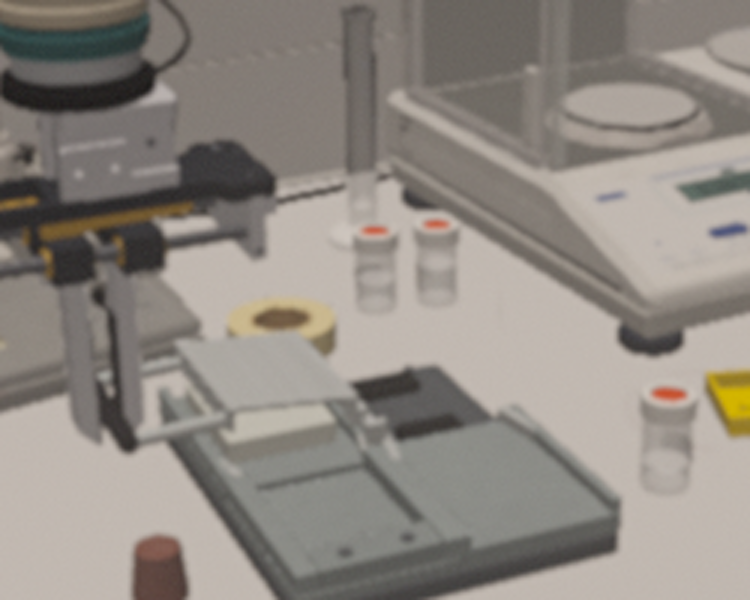

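The lid lies rim-down on the bed under the turned flap at crop (275,425). Next I swing the flap back.

>>> carry_out([
  {"dx":0,"dy":-0.009,"dz":-0.04,"wx":0,"wy":0,"wz":0},
  {"dx":0,"dy":-0.026,"dz":-0.088,"wx":0,"wy":0,"wz":0},
  {"dx":0,"dy":-0.05,"dz":-0.132,"wx":0,"wy":0,"wz":0},
  {"dx":0,"dy":-0.08,"dz":-0.171,"wx":0,"wy":0,"wz":0},
  {"dx":0,"dy":-0.117,"dz":-0.206,"wx":0,"wy":0,"wz":0},
])

```text
clock: 8.62
eef_pos: [576.1, 278.4, 122.2]
tcp_rot: [[-0.999, 0.051, 0.003], [0.052, 0.999, 0.01], [-0.002, 0.01, -1.0]]
contact_force: [2.6, 7.6, 2.8]
width: 0.116
finger_force: 30.0
```

>>> carry_out([
  {"dx":0,"dy":-0.041,"dz":-0.029,"wx":0,"wy":0,"wz":0},
  {"dx":0,"dy":-0.087,"dz":-0.05,"wx":0,"wy":0,"wz":0},
  {"dx":0,"dy":-0.135,"dz":-0.064,"wx":0,"wy":0,"wz":0},
  {"dx":0,"dy":-0.185,"dz":-0.071,"wx":0,"wy":0,"wz":0},
  {"dx":0,"dy":-0.235,"dz":-0.07,"wx":0,"wy":0,"wz":0},
])

```text
clock: 9.03
eef_pos: [571.1, 182.8, 152.3]
tcp_rot: [[-0.999, 0.051, 0.005], [0.051, 0.999, 0.008], [-0.004, 0.008, -1.0]]
contact_force: [0.9, 3.6, 3.4]
width: 0.115
finger_force: 30.0
```

>>> carry_out([
  {"dx":0,"dy":-0.049,"dz":0.009,"wx":0,"wy":0,"wz":0},
  {"dx":0,"dy":-0.097,"dz":0.026,"wx":0,"wy":0,"wz":0},
  {"dx":0,"dy":-0.141,"dz":0.05,"wx":0,"wy":0,"wz":0},
  {"dx":0,"dy":-0.18,"dz":0.08,"wx":0,"wy":0,"wz":0},
  {"dx":0,"dy":-0.215,"dz":0.117,"wx":0,"wy":0,"wz":0},
])

```text
clock: 9.45
eef_pos: [565.8, 94.2, 102.7]
tcp_rot: [[-0.999, 0.052, 0.001], [0.052, 0.999, 0.003], [-0.001, 0.003, -1.0]]
contact_force: [1.2, 1.8, 1.1]
width: 0.117
finger_force: 30.0
```

>>> carry_out([
  {"dx":0,"dy":-0.028,"dz":0.041,"wx":0,"wy":0,"wz":0},
  {"dx":0,"dy":-0.05,"dz":0.087,"wx":0,"wy":0,"wz":0},
  {"dx":0,"dy":-0.063,"dz":0.13,"wx":0,"wy":0,"wz":0},
  {"dx":0,"dy":-0.07,"dz":0.173,"wx":0,"wy":0,"wz":0},
  {"dx":0,"dy":-0.071,"dz":0.203,"wx":0,"wy":0,"wz":0},
])

```text
clock: 9.87
eef_pos: [563.9, 65.0, 19.5]
tcp_rot: [[-0.999, 0.052, -0.001], [0.052, 0.999, 0.001], [0.001, 0.0, -1.0]]
contact_force: [0.3, -2.9, 1.9]
width: 0.117
finger_force: 30.0
```

>>> carry_out([
  {"dx":0,"dy":0,"dz":0,"wx":0,"wy":0,"wz":0},
  {"dx":0,"dy":0,"dz":0,"wx":0,"wy":0,"wz":0},
  {"dx":0,"dy":0,"dz":0,"wx":0,"wy":0,"wz":0},
])

```text
clock: 10.12
eef_pos: [563.7, 65.0, 20.7]
tcp_rot: [[-0.999, 0.05, -0.002], [0.05, 0.999, -0.001], [0.002, -0.001, -1.0]]
contact_force: [0.8, -4.3, -4.2]
width: 0.117
finger_force: 30.0
```

Flat again. I'll open, rise, and look.

>>> carry_out([
  {"dx":0,"dy":0,"dz":0,"wx":0,"wy":0,"wz":0},
  {"dx":0,"dy":0,"dz":0,"wx":0,"wy":0,"wz":0},
  {"dx":0,"dy":0,"dz":0,"wx":0,"wy":0,"wz":0},
  {"dx":0,"dy":0,"dz":0,"wx":0,"wy":0,"wz":0},
], grip=44)

```text
clock: 10.45
eef_pos: [564.3, 66.2, 21.6]
tcp_rot: [[-0.999, 0.051, 0.0], [0.051, 0.999, 0.001], [-0.0, 0.001, -1.0]]
contact_force: [-0.7, 0.3, 0.1]
width: 0.366
finger_force: 0.0
```

>>> carry_out([
  {"dx":0,"dy":0,"dz":-0.06,"wx":0,"wy":0,"wz":0},
  {"dx":0,"dy":0,"dz":-0.14,"wx":0,"wy":0,"wz":0},
  {"dx":0,"dy":0,"dz":-0.22,"wx":0,"wy":0,"wz":0},
  {"dx":0,"dy":0,"dz":-0.22,"wx":0,"wy":0,"wz":0},
])

```text
clock: 10.78
eef_pos: [568.7, 66.0, 115.5]
tcp_rot: [[-0.999, 0.05, 0.012], [0.05, 0.999, 0.001], [-0.012, 0.001, -1.0]]
contact_force: [1.2, 0.1, 0.4]
width: 0.467
finger_force: 0.0
```

```bash
python3 - <<'E'
from h import *
import cv2
s=viewer.camera("scene")[:,:,::-1]; m=viewer.camera("top")[:,:,::-1]
a=cv2.resize(m[200:330,250:400],None,fx=2.6,fy=2.6,interpolation=cv2.INTER_CUBIC)
b=cv2.resize(s[200:340,230:395],(400,338),interpolation=cv2.INTER_CUBIC)
cv2.imwrite("pics/p4.png",np.hstack([a,b]))
o=arm.get_obs();p=np.load("jig.npy");c,sn=np.cos(p[2]),np.sin(p[2])
J=lambda w:[round(c*(w[0]-p[0])+sn*(w[1]-p[1]),1),round(-sn*(w[0]-p[0])+c*(w[1]-p[1]),1),w[2]]
print(o["eef_pos"],J(o["eef_pos"]))
for q in ["lid_center","tape_center"]:
  for cam in ["top","scene"]: print(q,cam,[(J(d["location"]),round(d["confidence"],2)) for d in viewer.spot_in(q,cam)])
E
```

```text
[565.26671092  65.79896334 110.70034453] [np.float64(4.1), np.float64(-126.8), np.float64(110.70034452734717)]
lid_center top [([np.float64(16.7), np.float64(234.0), 6.9], 0.92), ([np.float64(1.4), np.float64(46.7), 41.7], 0.75), ([np.float64(-73.5), np.float64(-9.8), 23.1], 0.43)]
lid_center scene [([np.float64(-5.4), np.float64(54.9), 43.5], 0.75), ([np.float64(-60.3), np.float64(-250.2), 5.4], 0.64), ([np.float64(18.6), np.float64(231.4), 2.3], 0.56), ([np.float64(2.4), np.float64(-57.0), 33.2], 0.26)]
tape_center top [([np.float64(140.7), np.float64(-21.9), 20.6], 0.92)]
tape_center scene [([np.float64(129.9), np.float64(-12.6), 18.9], 0.92)]
```

View pics/p4.png

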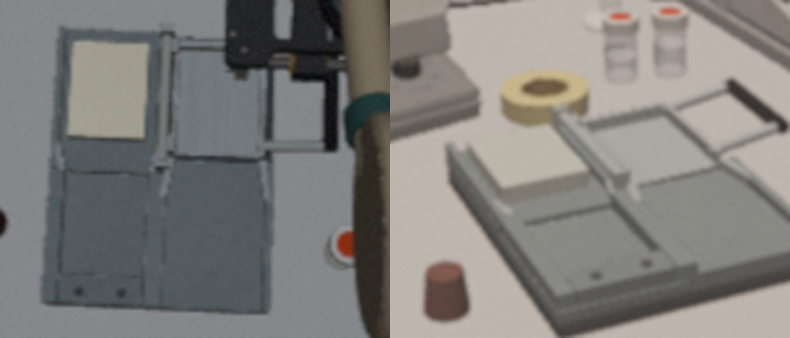

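The lid is rim-down on the bed at about jig (3,47), square, and the flap is flat. I'll go behind it at jig (62,45).

>>> carry_out([
  {"dx":-0.148,"dy":0.43,"dz":0,"wx":0,"wy":0,"wz":0},
  {"dx":-0.148,"dy":0.43,"dz":0,"wx":0,"wy":0,"wz":0},
  {"dx":-0.148,"dy":0.43,"dz":0,"wx":0,"wy":0,"wz":0},
  {"dx":-0.148,"dy":0.43,"dz":0,"wx":0,"wy":0,"wz":0},
  {"dx":-0.148,"dy":0.43,"dz":0,"wx":0,"wy":0,"wz":0},
], grip=20)

```text
clock: 11.5
eef_pos: [633.2, 239.3, 107.1]
tcp_rot: [[-0.999, 0.048, -0.001], [0.048, 0.999, 0.003], [0.001, 0.003, -1.0]]
contact_force: [-0.5, -0.2, 0.1]
width: 0.215
finger_force: 0.0
```

>>> carry_out([
  {"dx":0,"dy":0,"dz":0,"wx":0,"wy":0,"wz":0},
  {"dx":0,"dy":0,"dz":0.05,"wx":0,"wy":0,"wz":0},
  {"dx":0,"dy":0,"dz":0.1,"wx":0,"wy":0,"wz":0},
  {"dx":0,"dy":0,"dz":0.1,"wx":0,"wy":0,"wz":0},
  {"dx":0,"dy":0,"dz":0.1,"wx":0,"wy":0,"wz":0},
])

```text
clock: 11.92
eef_pos: [630.4, 232.7, 67.1]
tcp_rot: [[-0.999, 0.051, -0.005], [0.051, 0.999, -0.002], [0.005, -0.002, -1.0]]
contact_force: [0.6, -0.5, 0.5]
width: 0.215
finger_force: 0.0
```

```bash
python3 - <<'E'
from h import *
o=arm.get_obs();p=np.load("jig.npy");c,sn=np.cos(p[2]),np.sin(p[2]);w=o["eef_pos"]
print(c*(w[0]-p[0])+sn*(w[1]-p[1]),-sn*(w[0]-p[0])+c*(w[1]-p[1]),w,o["width"])
E
```

```text
60.7927721706169 43.24030895788906 [630.36277757 232.74966253  67.14912238] 0.21532359621284744
```

>>> carry_out([
  {"dx":-0.008,"dy":0,"dz":0.04,"wx":0,"wy":0,"wz":0},
  {"dx":-0.008,"dy":0,"dz":0.075,"wx":0,"wy":0,"wz":0},
  {"dx":-0.008,"dy":0,"dz":0.095,"wx":0,"wy":0,"wz":0},
  {"dx":-0.008,"dy":0,"dz":0.095,"wx":0,"wy":0,"wz":0},
  {"dx":-0.008,"dy":0,"dz":0.095,"wx":0,"wy":0,"wz":0},
])

```text
clock: 12.33
eef_pos: [635.5, 233.6, 31.6]
tcp_rot: [[-0.999, 0.051, 0.0], [0.051, 0.999, 0.0], [-0.0, 0.0, -1.0]]
contact_force: [-0.1, -0.3, -0.5]
width: 0.212
finger_force: 0.0
```

>>> carry_out([
  {"dx":0.025,"dy":0,"dz":0,"wx":0,"wy":0,"wz":0},
  {"dx":0.05,"dy":0,"dz":0,"wx":0,"wy":0,"wz":0},
  {"dx":0.075,"dy":0,"dz":0,"wx":0,"wy":0,"wz":0},
  {"dx":0.1,"dy":0,"dz":0,"wx":0,"wy":0,"wz":0},
  {"dx":0.125,"dy":0,"dz":0,"wx":0,"wy":0,"wz":0},
])

```text
clock: 12.75
eef_pos: [584.4, 236.7, 31.7]
tcp_rot: [[-0.999, 0.05, 0.001], [0.05, 0.999, 0.0], [-0.001, 0.0, -1.0]]
contact_force: [0.7, -0.5, 0.6]
width: 0.208
finger_force: 0.3
```

>>> carry_out([
  {"dx":0.025,"dy":0,"dz":0,"wx":0,"wy":0,"wz":0},
  {"dx":0.05,"dy":0,"dz":0,"wx":0,"wy":0,"wz":0},
  {"dx":0.075,"dy":0,"dz":0,"wx":0,"wy":0,"wz":0},
  {"dx":0.1,"dy":0,"dz":0,"wx":0,"wy":0,"wz":0},
  {"dx":0.125,"dy":0,"dz":0,"wx":0,"wy":0,"wz":0},
])

```text
clock: 13.17
eef_pos: [534.3, 239.0, 31.0]
tcp_rot: [[-0.999, 0.05, -0.0], [0.05, 0.999, -0.0], [0.0, -0.0, -1.0]]
contact_force: [0.1, -0.7, -0.5]
width: 0.215
finger_force: 0.1
```

>>> carry_out([
  {"dx":0.012,"dy":0,"dz":0.005,"wx":0,"wy":0,"wz":0},
  {"dx":0.024,"dy":0,"dz":0.005,"wx":0,"wy":0,"wz":0},
  {"dx":0.034,"dy":0,"dz":0.005,"wx":0,"wy":0,"wz":0},
  {"dx":0.042,"dy":0,"dz":0.005,"wx":0,"wy":0,"wz":0},
  {"dx":0.042,"dy":0,"dz":0.005,"wx":0,"wy":0,"wz":0},
])

```text
clock: 13.58
eef_pos: [518.1, 239.8, 28.9]
tcp_rot: [[-0.999, 0.05, -0.001], [0.05, 0.999, -0.0], [0.001, -0.0, -1.0]]
contact_force: [0.3, 0.5, -0.4]
width: 0.217
finger_force: 0.0
```

>>> carry_out([
  {"dx":0.004,"dy":0,"dz":0,"wx":0,"wy":0,"wz":0},
  {"dx":0.007,"dy":0,"dz":0,"wx":0,"wy":0,"wz":0},
  {"dx":0.007,"dy":0,"dz":0,"wx":0,"wy":0,"wz":0},
])

```text
clock: 13.83
eef_pos: [516.9, 240.0, 29.2]
tcp_rot: [[-0.999, 0.05, 0.002], [0.05, 0.999, 0.0], [-0.002, 0.0, -1.0]]
contact_force: [1.2, 0.2, 0.4]
width: 0.211
finger_force: 0.7
```

```bash
python3 - <<'E'
from h import *
import cv2
s=viewer.camera("scene")[:,:,::-1]
cv2.imwrite("pics/p5.png",cv2.resize(s[200:340,230:430],None,fx=4,fy=4,interpolation=cv2.INTER_CUBIC))
o=arm.get_obs();p=np.load("jig.npy");c,sn=np.cos(p[2]),np.sin(p[2]);w=o["eef_pos"]
print(c*(w[0]-p[0])+sn*(w[1]-p[1]),-sn*(w[0]-p[0])+c*(w[1]-p[1]),w,o["contact_force"])
E
```

```text
-52.93496617988992 44.8143807376157 [516.85624035 240.01204371  29.24126118] [1.2047433  0.59021266 0.12521487]
```

View pics/p5.png

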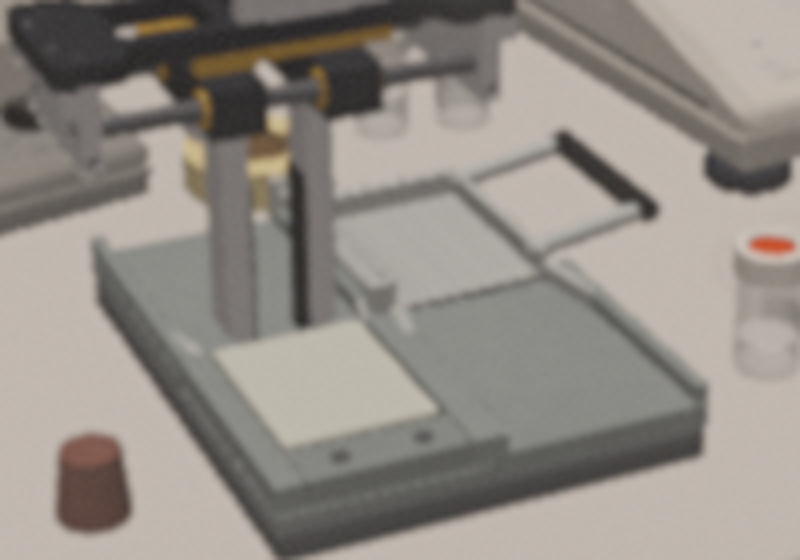

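The lid appears flush in the pocket at crop (325,385). I'll press a few more mm to confirm it is against the wall, then back off.

>>> carry_out([
  {"dx":0.004,"dy":0,"dz":0,"wx":0,"wy":0,"wz":0},
  {"dx":0.008,"dy":0,"dz":0,"wx":0,"wy":0,"wz":0},
  {"dx":0.01,"dy":0,"dz":0,"wx":0,"wy":0,"wz":0},
  {"dx":0.01,"dy":0,"dz":0,"wx":0,"wy":0,"wz":0},
])

```text
clock: 14.22
eef_pos: [516.7, 240.2, 30.4]
tcp_rot: [[-0.999, 0.05, 0.009], [0.05, 0.999, 0.001], [-0.009, 0.001, -1.0]]
contact_force: [6.8, -3.0, 0.6]
width: 0.215
finger_force: 3.7
```

>>> carry_out([
  {"dx":-0.04,"dy":0,"dz":0,"wx":0,"wy":0,"wz":0},
  {"dx":-0.06,"dy":0,"dz":-0.06,"wx":0,"wy":0,"wz":0},
  {"dx":-0.06,"dy":0,"dz":-0.15,"wx":0,"wy":0,"wz":0},
  {"dx":-0.06,"dy":0,"dz":-0.24,"wx":0,"wy":0,"wz":0},
  {"dx":-0.06,"dy":0,"dz":-0.33,"wx":0,"wy":0,"wz":0},
])

```text
clock: 14.63
eef_pos: [534.7, 238.8, 161.9]
tcp_rot: [[-0.999, 0.051, -0.003], [0.051, 0.999, -0.0], [0.003, -0.0, -1.0]]
contact_force: [0.8, -0.3, -0.3]
width: 0.212
finger_force: 0.0
```

>>> carry_out([
  {"dx":0,"dy":0.5,"dz":0,"wx":0,"wy":0,"wz":0},
  {"dx":0,"dy":0.5,"dz":0,"wx":0,"wy":0,"wz":0},
  {"dx":0,"dy":0.5,"dz":0,"wx":0,"wy":0,"wz":0},
  {"dx":0,"dy":0.5,"dz":0,"wx":0,"wy":0,"wz":0},
  {"dx":0,"dy":0.5,"dz":0,"wx":0,"wy":0,"wz":0},
])

```text
clock: 15.05
eef_pos: [544.8, 441.5, 160.8]
tcp_rot: [[-0.999, 0.05, -0.002], [0.05, 0.999, 0.001], [0.002, 0.001, -1.0]]
contact_force: [-0.3, -0.3, -0.8]
width: 0.211
finger_force: 0.0
```

```bash
python3 - <<'E'
from h import *
import cv2
s=viewer.camera("scene")[:,:,::-1]; m=viewer.camera("top")[:,:,::-1]
a=cv2.resize(m[200:330,250:400],None,fx=2.6,fy=2.6,interpolation=cv2.INTER_CUBIC)
b=cv2.resize(s[200:340,230:395],(400,338),interpolation=cv2.INTER_CUBIC)
cv2.imwrite("pics/p6.png",np.hstack([a,b]))
p=np.load("jig.npy");c,sn=np.cos(p[2]),np.sin(p[2])
J=lambda w:[float(round(c*(w[0]-p[0])+sn*(w[1]-p[1]),1)),float(round(-sn*(w[0]-p[0])+c*(w[1]-p[1]),1)),w[2]]
for cam in ["top","scene"]: print(cam,[(J(d["location"]),round(d["confidence"],2)) for d in viewer.spot_in("lid_center",cam)])
E
```

```text
top [([-100.9, 44.9, 38.6], 0.92), ([12.2, 223.6, 7.8], 0.72), ([-66.5, -240.9, 2.8], 0.63), ([-112.2, -134.4, 58.6], 0.61)]
scene [([-102.8, 49.9, 37.1], 0.76), ([-60.3, -248.7, 6.2], 0.72), ([17.7, 233.1, 3.4], 0.64), ([-107.7, 133.6, 15.4], 0.38)]
```

View pics/p6.png

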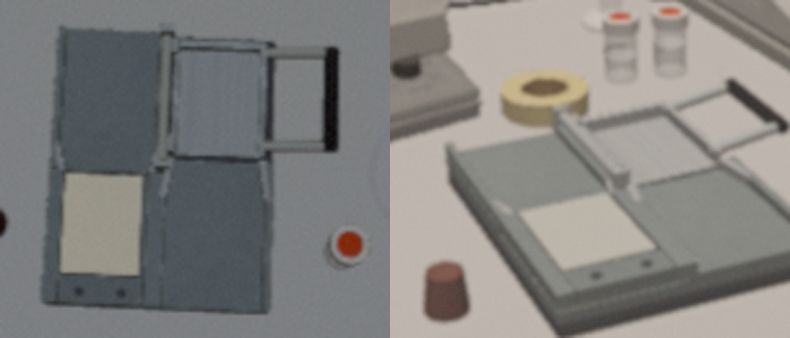

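The lid lies flush in the pocket at (100,225), the flap is flat and the other objects are undisturbed, so I'm handing in.

```bash
python3 -c "
from cell import arm
print(arm.job_done())"
```

```text
the job is handed in; nothing more can be done
None
```

The job is handed in: in the last pictures the lid lies rim-down and flush in the pocket, the flap is flat, and the stopper, vial and tape roll stand where they were; the hand-in returned no verdict.

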